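Slide the yellow wax tin round the clutter onto the green spot

TASK

Push the full yellow tin across the table top until it stands wholly on the round green spot. Keep it upright and flat on the table all the way, never lifting it, and take it around the wooden block and the tool tray so that neither the tin nor the robot ever touches them.

Things in the scene. Friction and masses are not known exactly. Their poses are not given: they have to be found in the camera images.
- yellow_tin: Loose closed round tin, yellow all over, 100 mm diameter, 60 mm high, 0.3 to 0.6 kg. Slides on the table and stops when the push stops. Origin: centre of its underside, z up. It stands at the outer side of the block or of the tray. A red tin of the same size, not to be moved to the spot, stands at the other side; a glue bottle, a jar and a brush lie at least 50 mm beyond the spot.
- wood_block: Fixed dark wooden block with a raised wooden bar and a round boss on top: 100 mm (its x) by 130 mm (its y) on plan, 70 mm high overall. Origin at the centre of its underside. Obstacle: not to be touched.
- tool_tray: Fixed pale plywood tray of small tools: 100 mm (its x) by 130 mm (its y) on plan, nothing in it above 50 mm. Origin: centre of its underside. Obstacle. It stands beside the block, left or right of it; the gap between them is too narrow for the tin. The free way for the tin is past their outer side, away from the robot, then along their far side to the spot.
- green_spot: Thin flat green disc stuck on the table, 150 mm diameter, no noticeable thickness: things slide over it freely. Origin at its centre. It lies beyond the two obstacles as seen from the robot, roughly ahead of the robot.

How it is judged (in metres and radians):
At the end, for the whole second after the job is handed in: The yellow tin stands upright (within 6 degrees), at rest on the table, wholly on the green spot: its centre within 27 mm of the spot's centre (horizontal distance between yellow_tin and green_spot below 0.027 m and angle between yellow_tin's own z axis and vertical below 0.1 rad and height (world z) of yellow_tin below 0.005 m and linear speed of yellow_tin below 0.02 m/s); the robot touches nothing.
It fails at once if the wooden block is touched by the tin, the robot or anything else (contact force between wood_block and anything else above 0.5 N).
It fails at once if the tool tray is touched by the tin, the robot or anything else (contact force between tool_tray and anything else above 0.5 N).
It fails at once if the yellow tin is lifted off the table (underside centre above 12 mm) (height (world z) of yellow_tin above 0.012 m).
It fails at once if the yellow tin is tipped by more than 14 degrees (angle between yellow_tin's own z axis and vertical above 0.25 rad).
It also fails if it takes over 51 s, if anything falls off the work surface, if the arm or the gripper's body presses on something with over 40 N, if the wrist force passes 120 N, or if a joint passes its speed limit or range.

ROBOT

A 6-joint arm with a two-finger parallel gripper is mounted at the origin on the work surface. World frame = base frame: x ahead of the robot, y to its left, z up, the work surface at z = 0. Lengths are in m, angles in degrees, forces in N, time in s.
With the tool pointing down it reaches from about 0.225 to 0.725 m from the base axis. Payload 3.1 kg.
Tool frame: the origin (TCP) lies midway between the tips of the shut fingers; the grasp point (between the pads) lies 19 mm behind it; z points along the fingers, y is the line along which they close (so a half turn about z gives the same grasp; the last joint's range is limited). The gripper opens to 85 mm and grips with 20 to 120 N. Pads are 22 mm wide; open, the fingers measure 114 mm over their backs; the gripper's body (76 mm by 85 mm) begins 54 mm behind the grasp point. The pads swing forward as they close: fully open they stand 13 mm farther back than shut.
Start: joints at [64.928, 2.75, 5.684, 92.934, 0, 82.678], TCP at [0.16, 0.5, 0.231] pointing down, gripper open.
Joint ranges: [-166.93, 166.93], [-56.73, 111.36], [-69.38, 81.34], [-121.58, 131.49], [-85.45, 84.26], [-180, 180]. Speed limits (degrees/s): [159.86, 159.86, 180, 180, 180, 180].

INTERFACE

Orientations are given as a 3x3 rotation matrix whose columns are the frame's x, y, z axes.
In Python, from plant import ctrl, cams, job, telemetry gives the robot as it stands (ctrl), with the cameras (cams), the job (job) and the readings (telemetry).
- The arm moves only by the tool move_tool, called by a JSON object that holds its "fn" and its "kwargs", one argument or row to a line. Schema: {"type":"object","properties":{"plan":{"type":"array","items":{"type":"object","properties":{"finger_gap":{"type":"number"},"dx":{"type":"number"},"dy":{"type":"number"},"dz":{"type":"number"},"rz":{"type":"number"}},"additionalProperties":false,"required":["finger_gap"]},"minItems":1,"maxItems":8},"only":{"type":"string"},"quiet":{"type":"boolean"},"lines":{"type":"string"}},"required":["plan"],"additionalProperties":false}. plan is a list of rows, 1 to 8 of them, each an object with the fields finger_gap (the finger opening in m), dx, dy, dz (the shift in m), rz (a turn about the tool's z in degrees); a field left out counts as zero (the opening has to be given); each row shifts and turns the commanded pose from where the row before left it, along the tool's axes as they then stand; what a row does not reach is not made up. A row lasts 1/10 s, in which the tool goes at most 0.05 m and 8.59 degrees, less where a joint would pass 70% of its speed; a pose out of reach is approached as far as the arm can. The fingers move at their own pace and stop on an object; the grip force is fixed at half the most. Time passes only in rows, so rows that do not move let the fingers close. The tool returns the time, the measured TCP pose, the force, the opening and the grip force at its end. only (a regular expression) keeps the lines of the reply that match it, lines (a string "A,B") keeps lines A to B, and quiet returns only ok. Input that does not fit is refused with a message, and nothing moves.
- telemetry.state(): the state, without advancing time (a new reading comes with each control period).
- cams.camera(name): name is "side" or "top" or "wrist"; returns the picture (420x560x3 uint8, red, green, blue); there is no depth.
- cams.calibration(name): a dict with "vertical_fov" (degrees; the focal length in pixels is half the picture's height over the tangent of half this angle, whatever the lens; pixels are square), "cx", "cy" (the principal point, pixels), "dist_coeffs" ([k1, k2, p1, p2, k3] as OpenCV has them; the pictures are not rectified), "pose" (4x4, takes a point from camera to world coordinates); the wrist camera has in their place "T_tool_cam" (4x4, takes a point from camera to tool coordinates, whose origin is the TCP and whose axes are the flange's). Camera axes: x right, y down, z forward; pixel columns grow to the right and rows downward; lengths in m; the calibration is good to about 2 mm. A picture is of the moment at which its call begins: read the wrist's pose just before it. calibration takes no time and is no camera call.
- job.job_done(): hands the job in; it is judged then, once.
The state is a dict: "t": time; "qpos": joint angles; "joint_velocities": joint speeds; "effort": joint torques, N m; "position": TCP position; "orientation": TCP orientation; "force": force on the tool from outside, world axes, zero at the start; "wrist_torque": the same for the moment, N m; "gripper_width": finger opening in m; "grip_force": force on a finger pad.
Only numpy, scipy, OpenCV 4.12 (cv2) and the standard library are available. Lean on these libraries where they do the work, as an engineer would, in place of code of your own. Each camera call takes 0.05 s, during which the arm holds its last target. There are 200 camera calls.

## Working session

There is one attempt and no reset: what is moved stays moved. The work goes in short steps, Python scripts to look and compute and a tool call to move; the robot and the scene stay as the last step left them, time stands still between calls to the robot, and variables do not carry over. Pictures are saved under pics/ and viewed, at most 10 in all, crops included, and the job is handed in when it is done.

```bash
ls; mkdir -p pics; python3 - <<'E'
from plant import ctrl, cams, job, telemetry
import cv2
s=telemetry.state();print(s['t'],s['position'],s['orientation'])
for n in('top','side'):
    cv2.imwrite(f'pics/{n}0.png',cams.camera(n)[:,:,::-1]);print(n,cams.calibration(n))
E
```

```text
pics
plant.py
0.0 [0.15980266 0.49942088 0.23009631] [[-9.52395363e-01  3.04863954e-01 -1.02043748e-03]
 [ 3.04865511e-01  9.52392889e-01 -2.19221722e-03]
 [ 3.03529390e-04 -2.39895371e-03 -9.99997076e-01]]
top {'vertical_fov': 43.05161707521075, 'cx': 282.1716287747355, 'cy': 212.9212698976158, 'dist_coeffs': array([-0.02604559,  0.        ,  0.        ,  0.        ,  0.        ]), 'pose': array([[ 0.0152121 , -0.98986767,  0.14117574,  0.35007516],
       [-0.99986636, -0.01421401,  0.0080756 , -0.02029099],
       [-0.0059871 , -0.14127973, -0.98995161,  1.22102499],
       [ 0.        ,  0.        ,  0.        ,  1.        ]])}
side {'vertical_fov': 55.42696964527199, 'cx': 279.44755841149913, 'cy': 214.3038622861536, 'dist_coeffs': array([-0.10005935,  0.        ,  0.        ,  0.        ,  0.        ]), 'pose': array([[ 0.9987239 , -0.02578614,  0.04342398,  0.48935841],
       [-0.04816806, -0.74478366,  0.66556528, -0.4975979 ],
       [ 0.01517912, -0.6668076 , -0.74507531,  0.58835838],
       [ 0.        ,  0.        ,  0.        ,  1.        ]])}
```

View pics/top0.png

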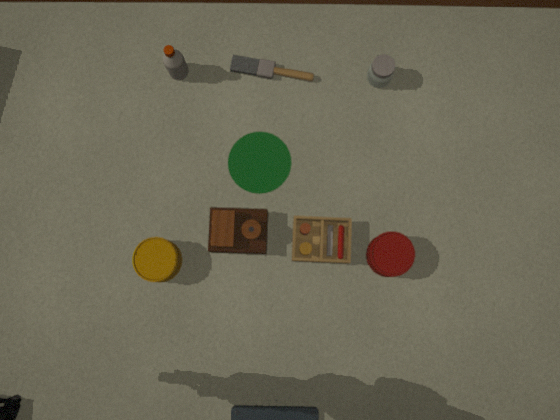

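View pics/side0.png

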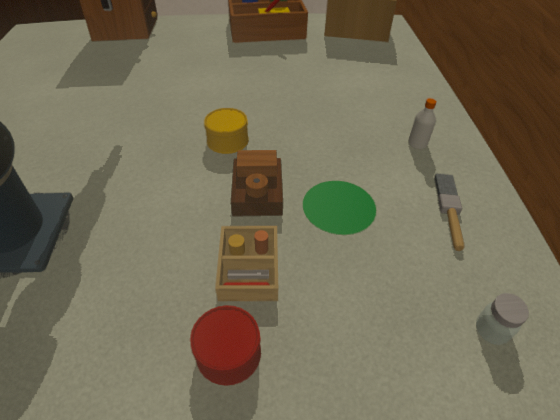

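The top view shows the yellow tin at (157,260), left of the block at (238,231). The spot is at (260,162), the tray at (322,240) and the red tin at (390,254). The side view agrees with this layout.

```bash
cat > h.py <<'E'
import numpy as np, cv2
from plant import ctrl, cams, job, telemetry
def ray(n,uv,z):
    c=cams.calibration(n);f=210/np.tan(np.radians(c['vertical_fov']/2))
    K=np.array([[f,0,c['cx']],[0,f,c['cy']],[0,0,1]])
    p=cv2.undistortPoints(np.array(uv,float).reshape(-1,1,2),K,c['dist_coeffs']).reshape(-1,2)
    d=np.c_[p,np.ones(len(p))]@c['pose'][:3,:3].T;o=c['pose'][:3,3]
    return (o+d*((z-o[2])/d[:,2])[:,None])[:,:2]
def blob(img,lo,hi,smin=150,vmin=40):
    h=cv2.cvtColor(img,cv2.COLOR_RGB2HSV);m=cv2.inRange(h,(lo,smin,vmin),(hi,255,255))
    cs,_=cv2.findContours(m,cv2.RETR_EXTERNAL,cv2.CHAIN_APPROX_NONE)
    return max(cs,key=cv2.contourArea).reshape(-1,2)
def circ(n,c,z):
    (x,y),r=cv2.minEnclosingCircle(ray(n,c,z).astype(np.float32));return round(x,4),round(y,4),round(r,4)
def tin(img):
    # outline hull on z=0.06 plane: top-face circle plus a sliver of side towards camera
    p=ray('top',blob(img,18,32),.06);e=cv2.fitEllipse(p.astype(np.float32))
    return circ('top',blob(img,18,32),.06),np.round(e[0],4),np.round(e[1],4)
E
python3 - <<'E'
from h import *
im=cams.camera('top');sd=cams.camera('side')
print('spot',circ('top',blob(im,50,75,100,30),0),circ('side',blob(sd,50,75,100,30),0))
print('tin',tin(im))
print('tin side z0.03',ray('side',[blob(sd,18,32).mean(0)],.03))
h=cv2.cvtColor(im,cv2.COLOR_RGB2HSV)
m=(h[:,:,2]<70).astype(np.uint8);m[:195]=0;m[265:]=0;m[:,:195]=0;m[:,285:]=0
m=cv2.morphologyEx(cv2.inRange(h,(0,90,0),(22,255,255)),cv2.MORPH_CLOSE,np.ones((5,5)))
for c in cv2.findContours(m,0,cv2.CHAIN_APPROX_NONE)[0]:
    if cv2.contourArea(c)>800:
        r=cv2.minAreaRect(c);b=cv2.boxPoints(r);print(r);print(np.round(ray('top',b,.04),3).tolist(),np.round(ray('top',b,.0),3).tolist())
E
```

```text
spot (0.6447, 0.0459, 0.0741) (0.6452, 0.0472, 0.0742)
tin ((0.4083, 0.2619, 0.0544), array([0.4093, 0.2623]), array([0.0957, 0.1072]))
tin side z0.03 [[0.41079044 0.26725683]]
((158.0, 259.0), (46.0, 48.0), 90.0)
[[0.462, 0.32], [0.463, 0.212], [0.361, 0.208], [0.36, 0.314]] [[0.465, 0.331], [0.467, 0.22], [0.362, 0.216], [0.36, 0.326]]
((390.5, 253.5), (45.0, 49.0), 90.0)
[[0.48, -0.198], [0.482, -0.307], [0.382, -0.306], [0.381, -0.198]] [[0.485, -0.204], [0.486, -0.317], [0.383, -0.315], [0.382, -0.204]]
((321.5104064941406, 239.26132202148438), (59.074623107910156, 45.47877502441406), 2.4895529747009277)
[[0.412, -0.032], [0.514, -0.035], [0.51, -0.167], [0.408, -0.162]] [[0.414, -0.032], [0.519, -0.035], [0.515, -0.172], [0.41, -0.167]]
((237.4496612548828, 230.25796508789062), (57.993629455566406, 44.68427276611328), 2.2906100749969482)
[[0.43, 0.154], [0.53, 0.153], [0.527, 0.023], [0.427, 0.025]] [[0.432, 0.16], [0.536, 0.159], [0.533, 0.024], [0.429, 0.026]]
((279.5, 3.5), (7.0, 559.0), 90.0)
[[1.028, 0.679], [1.044, -0.666], [1.026, -0.665], [1.01, 0.677]] [[1.051, 0.702], [1.067, -0.688], [1.048, -0.687], [1.032, 0.7]]
```

{"fn": "move_tool", "kwargs": {
  "plan": [
    {"finger_gap":0.06, "rz":-8.5},
    {"finger_gap":0.06, "rz":-8.5},
    {"finger_gap":0.06, "dx":-0.026, "dy":-0.039},
    {"finger_gap":0.06, "dx":-0.026, "dy":-0.039},
    {"finger_gap":0.06, "dx":-0.026, "dy":-0.039},
    {"finger_gap":0.06, "dx":-0.026, "dy":-0.039},
    {"finger_gap":0.06, "dx":-0.026, "dy":-0.039},
    {"finger_gap":0.06, "dx":-0.026, "dy":-0.039}
  ]
}}

```text
t: 1.0
position: [0.3135, 0.2624, 0.2312]
orientation: [[-1.0, 0.013, 0.0], [0.013, 1.0, 0.0], [-0.0, 0.0, -1.0]]
force: [1.5, 0.3, 0.1]
gripper_width: 0.0604
grip_force: 0.0
```

{"fn": "move_tool", "kwargs": {
  "plan": [
    {"finger_gap":0.06},
    {"finger_gap":0.06}
  ]
}}

```text
t: 1.2
position: [0.3134, 0.2632, 0.2312]
orientation: [[-1.0, 0.017, -0.001], [0.017, 1.0, 0.0], [0.001, 0.0, -1.0]]
force: [-0.2, 0.0, 0.4]
gripper_width: 0.0599
grip_force: 0.0
```

```bash
python3 - <<'E'
from plant import ctrl, cams, job, telemetry
s=telemetry.state();print(s['t'],s['position'],s['orientation'].round(4).tolist(),s['gripper_width'],s['force'])
E
```

```text
1.2 [0.31340125 0.26315524 0.23117999] [[-0.9999, 0.0166, -0.0005], [0.0166, 0.9999, 0.0004], [0.0005, 0.0004, -1.0]] 0.05994369489618246 [-0.22857818  0.0011384   0.36922952]
```

{"fn": "move_tool", "kwargs": {
  "plan": [
    {"finger_gap":0.06, "dx":0.01, "dy":0.003, "dz":0.043},
    {"finger_gap":0.06, "dz":0.043},
    {"finger_gap":0.06, "dz":0.043},
    {"finger_gap":0.06, "dz":0.043},
    {"finger_gap":0.06, "dz":0.041},
    {"finger_gap":0.06},
    {"finger_gap":0.06}
  ]
}}

```text
t: 1.9
position: [0.3016, 0.2677, 0.0182]
orientation: [[-1.0, 0.011, -0.002], [0.011, 1.0, -0.001], [0.002, -0.001, -1.0]]
force: [0.3, 0.7, 0.3]
gripper_width: 0.0598
grip_force: 0.0
```

```bash
python3 - <<'E'
from h import *
im=cams.camera('top');cv2.imwrite('pics/t1.png',im[150:400,60:360,::-1])
cv2.imwrite('pics/s1.png',cams.camera('side')[60:320,:400,::-1]);print(tin(im))
E
```

```text
((0.409, 0.2619, 0.0542), array([0.4093, 0.2622]), array([0.0956, 0.1074]))
```

View pics/s1.png

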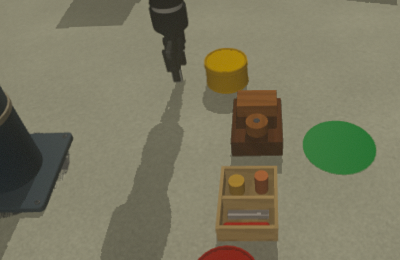

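The side crop shows the fingers down at (177,75), clear of the tin at (226,70) and directly behind it. Next I push along +x.

{"fn": "move_tool", "kwargs": {
  "plan": [
    {"finger_gap":0.06, "dx":-0.014},
    {"finger_gap":0.06, "dx":-0.014},
    {"finger_gap":0.06, "dx":-0.012},
    {"finger_gap":0.06, "dx":-0.01},
    {"finger_gap":0.06, "dx":-0.01},
    {"finger_gap":0.06, "dx":-0.01},
    {"finger_gap":0.06, "dx":-0.01},
    {"finger_gap":0.06, "dx":-0.01}
  ]
}}

```text
t: 2.8
position: [0.3919, 0.2657, 0.0182]
orientation: [[-1.0, 0.013, -0.004], [0.013, 1.0, -0.0], [0.004, -0.0, -1.0]]
force: [-6.1, 0.0, 5.2]
gripper_width: 0.0601
grip_force: 3.3
```

```bash
python3 - <<'E'
from h import *
im=cams.camera('top');print(tin(im),telemetry.state()['position'])
E
```

```text
((0.4381, 0.2595, 0.0542), array([0.4483, 0.2548]), array([0.0708, 0.1127])) [0.39437243 0.26569484 0.01833706]
```

{"fn": "move_tool", "kwargs": {
  "plan": [
    {"finger_gap":0.06, "dx":-0.012},
    {"finger_gap":0.06, "dx":-0.013},
    {"finger_gap":0.06, "dx":-0.013},
    {"finger_gap":0.06, "dx":-0.013},
    {"finger_gap":0.06, "dx":-0.013},
    {"finger_gap":0.06, "dx":-0.013},
    {"finger_gap":0.06, "dx":-0.013},
    {"finger_gap":0.06, "dx":-0.012}
  ]
}}

```text
t: 3.65
position: [0.4958, 0.2643, 0.018]
orientation: [[-1.0, 0.013, -0.001], [0.013, 1.0, -0.0], [0.001, -0.0, -1.0]]
force: [-3.7, 0.3, 2.9]
gripper_width: 0.0599
grip_force: 3.3
```

```bash
python3 - <<'E'
from h import *
im=cams.camera('top');print(tin(im),telemetry.state()['position'])
cv2.imwrite('pics/t2.png',im[100:400,60:360,::-1])
E
```

```text
((0.5431, 0.2563, 0.0549), array([0.5538, 0.2489]), array([0.0598, 0.1096])) [0.49843287 0.26426719 0.01823621]
```

View pics/t2.png

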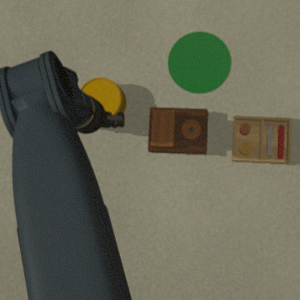

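The tin's front is visible at (103,97) in the crop, still seated against the fingers, and the block is well clear. Next I steer it right in an arc.

{"fn": "move_tool", "kwargs": {
  "plan": [
    {"finger_gap":0.06, "dx":-0.007, "dy":0.0067, "rz":7.5},
    {"finger_gap":0.06, "dx":-0.007, "dy":0.0067, "rz":7.5},
    {"finger_gap":0.06, "dx":-0.007, "dy":0.0067, "rz":7.5},
    {"finger_gap":0.06, "dx":-0.007, "dy":0.0067, "rz":7.5},
    {"finger_gap":0.06, "dx":-0.007, "dy":0.0067, "rz":7.5},
    {"finger_gap":0.06}
  ]
}}

```text
t: 4.3
position: [0.5391, 0.287, 0.018]
orientation: [[-0.785, 0.619, 0.003], [0.619, 0.785, -0.0], [-0.002, 0.002, -1.0]]
force: [0.2, 1.0, -0.3]
gripper_width: 0.0599
grip_force: 0.0
```

```bash
cat >> h.py <<'E'
def where(k=''):
    s=telemetry.state();im=cams.camera('top');sd=cams.camera('side')
    h=-s['orientation'][:2,0];print('t',s['t'],'tool',s['position'].round(4),'head',np.degrees(np.arctan2(h[1],h[0])).round(1),'expected tin',(s['position'][:2]+.051*h).round(4))
    print('top',tin(im)[0]);b=blob(sd,18,32);print('side',ray('side',[b.mean(0)],.03),cv2.contourArea(b))
    if k:cv2.imwrite(f'pics/t{k}.png',im[60:360,60:360,::-1]);cv2.imwrite(f'pics/s{k}.png',sd[60:320,100:500,::-1])
E
python3 -c "from h import *;where(3)"
```

```text
t 4.3 tool [0.5391 0.287  0.018 ] head -38.3 expected tin [0.5791 0.2555]
top (0.5726, 0.2495, 0.0556)
side [[0.57857531 0.25393014]] 1621.5
```

View pics/s3.png

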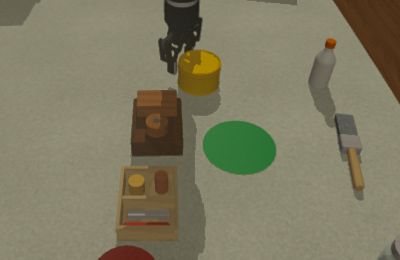

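The tin, at (199,73) in the crop, is following as predicted with the fingers behind it. I'll finish the turn.

{"fn": "move_tool", "kwargs": {
  "plan": [
    {"finger_gap":0.06, "dx":-0.007, "dy":0.0067, "rz":7.5},
    {"finger_gap":0.06, "dx":-0.007, "dy":0.0067, "rz":7.5},
    {"finger_gap":0.06, "dx":-0.007, "dy":0.0067, "rz":7.5},
    {"finger_gap":0.06, "dx":-0.007, "dy":0.0067, "rz":7.5},
    {"finger_gap":0.06, "dx":-0.007, "dy":0.0067, "rz":7.0},
    {"finger_gap":0.06, "dx":-0.005},
    {"finger_gap":0.06}
  ]
}}

```text
t: 5.1
position: [0.5857, 0.2736, 0.0185]
orientation: [[-0.257, 0.966, 0.001], [0.966, 0.257, -0.0], [-0.001, 0.001, -1.0]]
force: [1.0, 0.1, -0.7]
gripper_width: 0.0598
grip_force: 0.3
```

```bash
python3 -c "from h import *;where(4)"
```

```text
t 5.1 tool [0.5857 0.2736 0.0185] head -75.1 expected tin [0.5988 0.2243]
top (0.5958, 0.2173, 0.0549)
side [[0.60111796 0.22295341]] 1702.0
```

{"fn": "move_tool", "kwargs": {
  "plan": [
    {"finger_gap":0.06, "dx":-0.01},
    {"finger_gap":0.06, "dx":-0.014},
    {"finger_gap":0.06, "dx":-0.014},
    {"finger_gap":0.06, "dx":-0.014},
    {"finger_gap":0.06, "dx":-0.014},
    {"finger_gap":0.06, "dx":-0.014},
    {"finger_gap":0.06, "dx":-0.014},
    {"finger_gap":0.06, "dx":-0.010}
  ]
}}

```text
t: 6.0
position: [0.6122, 0.1722, 0.0184]
orientation: [[-0.254, 0.967, 0.0], [0.967, 0.254, 0.0], [-0.0, 0.0, -1.0]]
force: [-0.8, 3.4, 1.5]
gripper_width: 0.0596
grip_force: 1.6
```

{"fn": "move_tool", "kwargs": {
  "plan": [
    {"finger_gap":0.06}
  ]
}}

```text
t: 6.1
position: [0.6124, 0.1712, 0.0182]
orientation: [[-0.252, 0.968, 0.0], [0.968, 0.252, -0.002], [-0.002, -0.0, -1.0]]
force: [-1.0, -0.5, 0.5]
gripper_width: 0.0604
grip_force: 0.0
```

```bash
python3 -c "from h import *;where(5)"
```

```text
t 6.1 tool [0.6124 0.1712 0.0182] head -75.4 expected tin [0.6253 0.1218]
top (0.6177, 0.1186, 0.0544)
side [[0.62405999 0.12092353]] 2039.5
```

View pics/s5.png

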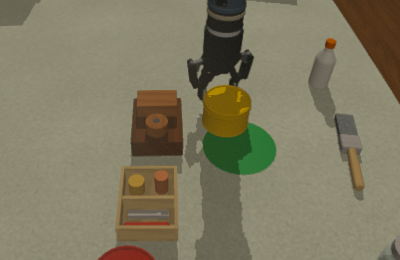

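The tin, at (227,110) in the crop, is now entering the spot, with 77 mm left on the same heading.

{"fn": "move_tool", "kwargs": {
  "plan": [
    {"finger_gap":0.06, "dx":-0.01},
    {"finger_gap":0.06, "dx":-0.012, "dy":0.001},
    {"finger_gap":0.06, "dx":-0.012},
    {"finger_gap":0.06, "dx":-0.012},
    {"finger_gap":0.06, "dx":-0.012},
    {"finger_gap":0.06, "dx":-0.010},
    {"finger_gap":0.06, "dx":-0.006},
    {"finger_gap":0.06, "dx":-0.002}
  ]
}}

```text
t: 7.0
position: [0.6322, 0.0994, 0.0182]
orientation: [[-0.253, 0.967, -0.0], [0.967, 0.253, -0.0], [-0.0, -0.0, -1.0]]
force: [-0.1, 1.9, -0.9]
gripper_width: 0.0601
grip_force: 0.9
```

{"fn": "move_tool", "kwargs": {
  "plan": [
    {"finger_gap":0.06}
  ]
}}

```text
t: 7.1
position: [0.6323, 0.0997, 0.0184]
orientation: [[-0.254, 0.967, 0.0], [0.967, 0.254, -0.001], [-0.001, 0.0, -1.0]]
force: [0.1, -0.8, -0.0]
gripper_width: 0.06
grip_force: 0.0
```

```bash
python3 -c "from h import *;where(6)"
```

```text
t 7.1 tool [0.6323 0.0997 0.0184] head -75.3 expected tin [0.6453 0.0504]
top (0.6374, 0.0495, 0.055)
side [[0.64432429 0.04976014]] 2322.5
```

Within about 4 mm of the centre. Back off and rise, then check.

{"fn": "move_tool", "kwargs": {
  "plan": [
    {"finger_gap":0.06, "dx":0.015},
    {"finger_gap":0.06, "dx":0.025},
    {"finger_gap":0.06, "dx":0.02, "dz":-0.02},
    {"finger_gap":0.06, "dz":-0.045},
    {"finger_gap":0.06, "dz":-0.045},
    {"finger_gap":0.06, "dz":-0.045},
    {"finger_gap":0.06},
    {"finger_gap":0.06}
  ]
}}

```text
t: 8.0
position: [0.6179, 0.1599, 0.1761]
orientation: [[-0.256, 0.967, 0.005], [0.967, 0.256, 0.001], [-0.0, 0.005, -1.0]]
force: [-0.5, 0.1, -0.0]
gripper_width: 0.0601
grip_force: 0.0
```

```bash
python3 -c "from h import *;where(7)"
```

```text
t 8.0 tool [0.6179 0.1599 0.1761] head -75.2 expected tin [0.631  0.1106]
top (0.6378, 0.0481, 0.0551)
side [[0.64412557 0.04936177]] 2327.0
```

View pics/s7.png

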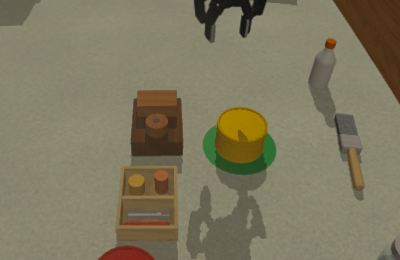

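The tin, at (241,135) in the crop, stands upright in the middle of the spot, with green showing all round, and the gripper is clear.

```bash
python3 -c "
from plant import ctrl, cams, job, telemetry
print(job.job_done())"
```

```text
the job is handed in; nothing more can be done
None
```

The yellow tin stands upright on the green spot, measured about 3 mm from its centre; it was pushed around the outer side of the block with no contact seen with block or tray, and I handed the job in at about 8 s (no verdict was returned).

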